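Meter out two drinking-chocolate discs and serve the cup

TASK

Meter out exactly two chocolate discs into the yellow cup: press the dispenser's red plunger right down to its stop, let it come all the way up again, then do the same once more, and no more than that. Then lift the cup by its tab straight up out of its frame, keep it upright with both discs inside, and set it down gently, without dropping it, in the middle of the empty cork coaster. Do not disturb the mug and its coaster, the sauce bottle, the spice jar or the lime.

Things in the scene. Friction and masses are not known exactly. Their poses are not given: they have to be found in the camera images.
- dispenser: White metal portion dispenser, fixed. Origin on the worktop under its disc magazine; z up, -x points out of the outlet to the cup. Base plate x -91 to +89, y -39 to +39 mm, 6 thick. Magazine tower x -26 to +26, y -26 to +26, top z 127, holding a stack of four discs; behind it the plunger housing to x +88, y -30 to +30, top z 102. Each full stroke pushes the lowest disc into the cup.
- nest (a point): Centre of the floor of the frame in front of the tower in which the cup sits with 1.5 mm play: 54.5 mm along the dispenser's -x, 6 mm above the worktop, same axes. Frame walls 4 mm thick, tops 20 mm above this floor, so the cup must rise over 20 mm before it can move sideways.
- plunger_top (a point): Centre of the top of the red mushroom plunger head (38 mm across, 14 mm thick), at x = +58, y = 0 of the dispenser, 155 mm above the worktop when it is up; moves down with it.
- plunger (a joint): Plunger travel, m: 0 up at rest, 0.030 at the bottom stop. It is sprung: about 3.5 N starts it, about 9.5 N brings it to the stop; it rises by itself when let go.
- cup_mid (a point): Centre (half-way up) of the open yellow plastic cup, 58 x 58 mm outside, 48 mm tall, walls 3 mm, weight about 0.1 kg; this point is 24 mm above its underside. Axes: z up, -x towards its grip tab. At the start it sits on the nest's floor, centred, axes parallel to the dispenser's.
- cup_tab (a point): Place to grip the cup: its upright yellow tab, 10 mm thick along the cup's y, reaching from x -28 to -60 mm from the cup's centre, its top 88 mm and its lower edge 30 mm above the cup's underside. This point is at x = -46 mm, y = 0, 70 mm above the underside (18 mm below the top of the tab). Same axes as cup_mid.
- disc_1_mid (a point): Centre of a dark brown chocolate disc, 34 mm across, 10 mm thick, 15 g; number 1 from the bottom of the stack in the magazine (its axis is z). To end in the cup.
- disc_2_mid (a point): Centre of a dark brown chocolate disc, 34 mm across, 10 mm thick, 15 g; number 2 from the bottom of the stack in the magazine (its axis is z). To end in the cup.
- disc_3_mid (a point): Centre of a dark brown chocolate disc, 34 mm across, 10 mm thick, 15 g; number 3 from the bottom of the stack in the magazine (its axis is z). To stay in the magazine.
- disc_4_mid (a point): Centre of a dark brown chocolate disc, 34 mm across, 10 mm thick, 15 g; number 4 from the bottom of the stack in the magazine (its axis is z). To stay in the magazine.
- coaster_free: The empty round cork coaster, 96 mm across, 8 mm thick, loose on the worktop; origin at the centre of its underside. The cup goes here. (A wall cabinet hangs over the worktop beyond about x = 0.6 m, right of y = 0.13 m, from z = 0.46 m up: swing the arm round close in.)
- coaster_mug: The other cork coaster, same size, under the mug; origin at the centre of its underside.
- mug_mid (a point): White mug standing on the other coaster, body 92 mm across, handle reaching to 80 mm from the body's axis, 95 mm tall; this point is 45 mm above its underside. Bystander.
- sauce_bottle_mid (a point): Clear and white sauce bottle with a green cap, 57 mm across, 210 mm tall, standing beside the dispenser; this point is half-way up. Bystander.
- spice_jar_mid (a point): Spice jar with a red lid, 45 mm across, 106 mm tall, standing on the other side of the dispenser; this point is half-way up. Bystander.
- lime_mid (a point): Green lime lying on the worktop, 52 x 46 x 45 mm; this point is its centre. Bystander.
There are look-alikes about, which are no part of the job. What is shaped like the coaster_free but black is not meant.

How it is judged (in metres and radians):
On the way, in this order (a step that is already met when the one before it is completed fails the run):
1. the plunger is pressed to its stop (27.5 of 30 mm or more) (value of joint plunger above 0.0275 m), for 0.1 s.
2. the plunger is fully up again and the first disc lies in the cup (value of joint plunger below 0.004 m and x of disc_1_mid in the frame of cup_mid between -0.03 and 0.03 m and y of disc_1_mid in the frame of cup_mid between -0.03 and 0.03 m and z of disc_1_mid in the frame of cup_mid between -0.024 and 0.024 m), for 0.2 s.
3. the plunger is pressed to its stop a second time (value of joint plunger above 0.0275 m), for 0.1 s.
4. the plunger is fully up again and both discs lie in the cup (all of step 2 and x of disc_2_mid in the frame of cup_mid between -0.03 and 0.03 m and y of disc_2_mid in the frame of cup_mid between -0.03 and 0.03 m and z of disc_2_mid in the frame of cup_mid between -0.024 and 0.024 m), for 0.2 s.
5. the cup is lifted out of the frame with both discs inside (height (world z) of cup_mid above 0.065 m and x of disc_1_mid in the frame of cup_mid between -0.03 and 0.03 m and y of disc_1_mid in the frame of cup_mid between -0.03 and 0.03 m and z of disc_1_mid in the frame of cup_mid between -0.024 and 0.024 m and x of disc_2_mid in the frame of cup_mid between -0.03 and 0.03 m and y of disc_2_mid in the frame of cup_mid between -0.03 and 0.03 m and z of disc_2_mid in the frame of cup_mid between -0.024 and 0.024 m), for 0.1 s.
At the end, for the whole second after the job is handed in: The cup stands upright on the empty coaster, its centre within 15 mm of the coaster's centre, the coaster flat on the worktop; discs 1 and 2 are in the cup, discs 3 and 4 still in the magazine, the plunger is up, and nothing is held (all of step 4 and horizontal distance between cup_mid and coaster_free below 0.015 m and height (world z) of cup_mid between 0.028 and 0.036 m and angle between each of cup_mid, coaster_free's own z axis and vertical below 0.1 rad and height (world z) of coaster_free below 0.004 m and x of each of disc_3_mid, disc_4_mid in the frame of dispenser above -0.012 m and z of each of disc_3_mid, disc_4_mid in the frame of dispenser above 0.055 m and contact force between the fingers and anything else below 0.1 N); the robot touches nothing.
It fails at once if a third disc is pushed out of the magazine (x of disc_3_mid in the frame of dispenser below -0.015 m).
It fails at once if the cup is let go more than about 20 mm above where it would stand (height (world z) of cup_mid above 0.056 m and contact force between the fingers and cup below 0.05 N).
It fails at once if the cup is tipped by more than 35 degrees (angle between cup_mid's own z axis and vertical above 0.61 rad).
It fails at once if the mug, its coaster, the sauce bottle, the spice jar or the lime is shifted by more than 20 mm or knocked over (distance of any of mug_mid, sauce_bottle_mid, spice_jar_mid, lime_mid, coaster_mug from where it was at the start of the episode above 0.02 m).
It also fails if it takes over 61 s, if anything falls off the work surface, if the arm or the gripper's body presses on something with over 40 N, if the wrist force passes 120 N, or if a joint passes its speed limit or range.

ROBOT

A 6-joint arm with a two-finger parallel gripper is mounted at the origin on a cart in front of the work surface, level with it; the furniture and walls round the work are solid. World frame = base frame: x ahead of the robot, y to its left, z up, the work surface at z = 0. Lengths are in mm, angles in rad, forces in N, time in s.
With the tool pointing down it reaches from about 350 to 975 mm from the base axis. Payload 7.1 kg.
Tool frame: the origin (TCP) lies midway between the tips of the shut fingers; the grasp point (between the pads) lies 19 mm behind it; z points along the fingers, y is the line along which they close (so a half turn about z gives the same grasp; the last joint's range is limited). The gripper opens to 88 mm and grips with 3 to 60 N. Pads are 20 mm wide; open, the fingers measure 115 mm over their backs; the gripper's body (75 mm by 178 mm) begins 61 mm behind the grasp point.
Start: joints at [-1.359, 0.423, 1.63, -0, 1.089, -0.019], TCP at [142.992, -608.406, 222.675] pointing down, gripper open.
Joint ranges: [-3, 3], [-0.9, 2.11], [0.09, 2.58], [-1.31, 4.45], [0.11, 2.69], [-2.54, 2.54]. Speed limits (rad/s): [2.39, 2.39, 3.01, 3.14, 3.14, 3.14].

INTERFACE

Orientations are given as a rotation vector (axis times angle).
In Python, from workcell import ctrl gives the robot as it stands. The module is installed in compiled form; this text tells all that it offers.
- The arm moves only by the tool servo_tool, never from a script. Its argument "increments" is a list of rows, each a list of 7 numbers: the shift along the world's x, y, z in cm, then the turn, a rotation vector about the world's x, y, z in degrees, then the opening, from -1 (shut) to 1 (fully open). A call has 1 to 20 rows; each row is the pose to reach, as a shift and turn from the pose commanded when the call began; what a row does not reach only later rows make up. A row lasts 1/12 s, in which the tool goes at most 41.7 mm and 7.16 degrees, less where a joint would pass 70% of its speed; a pose out of reach is approached as far as the arm can. A call with a gripper value outside its range is refused whole. The fingers move at their own pace and stop on an object; the grip force is fixed at half the most. Time passes only in rows, so rows that repeat a pose let the fingers close. It gives the time, the measured TCP pose, the force, the opening and the grip force at its end, in the units of the state.
- ctrl.get_obs(): the state, without advancing time (a new reading comes with each control period).
- ctrl.get_image(name): name is "side" or "top" or "wrist"; returns a dict with "image" (400x640x3 uint8, red, green, blue), "fx", "fy", "cx", "cy" (pixels), "k1" (the pictures are not rectified: a ray, as slopes to the right and down, at radius r is drawn at 1 + k1 r^2 times it, then the intrinsics apply), "extrinsics" (4x4, takes a point from camera to world coordinates); the wrist camera has in their place "tool_from_camera" (4x4, takes a point from camera to tool coordinates, whose origin is the TCP and whose axes are the flange's). Camera axes: x right, y up, looking along -z (the intrinsics and any distortion apply to the point x, -y, -z); pixel columns grow to the right and rows downward; lengths in mm; the calibration is good to about 2 mm. A picture is of the moment at which its call begins: read the wrist's pose just before it. There is no depth.
- ctrl.close_job(): hands the job in; it is judged then, once.
The state is a dict: "t": time; "qpos": joint angles; "qvel": joint speeds; "joint_torque": joint torques, N m; "ee_pos": TCP position; "orientation": TCP orientation; "ft_force": force on the tool from outside, world axes, zero at the start; "moment": the same for the moment, N m; "width": finger opening in mm; "grasp_force": force on a finger pad.
Only numpy, scipy, OpenCV 4.12 (cv2) and the standard library are available. Lean on these libraries where they do the work, as an engineer would, in place of code of your own. Each camera call takes 0.05 s, during which the arm holds its last target. There are 200 camera calls.

## Working session

There is one attempt and no reset: what is moved stays moved. The work goes in short steps, Python scripts to look and compute and a tool call to move; the robot and the scene stay as the last step left them, time stands still between calls to the robot, and variables do not carry over. Pictures are saved under pics/ and viewed, at most 10 in all, crops included, and the job is handed in when it is done.

Besides the shell and the picture viewer there is one more tool, called after ">>>" by a JSON object that holds its "name" and its "arguments", one argument or row to a line. servo_tool: Moves the arm, as the interface text tells. Its arguments: {"type":"object","properties":{"increments":{"type":"array","items":{"type":"array","items":{"type":"number"}}}},"required":["increments"]}

```bash
mkdir -p pics
cat > h.py <<'E'
import numpy as np, cv2
from workcell import ctrl
from scipy.spatial.transform import Rotation as R
def grab(n):
    o=ctrl.get_obs(); d=ctrl.get_image(n)
    if n=="wrist":
        T=np.eye(4);T[:3,:3]=R.from_rotvec(o["orientation"]).as_matrix();T[:3,3]=o["ee_pos"]
        d["extrinsics"]=T@np.array(d["tool_from_camera"])
    return d
def ray(d,u,v):
    x,y=(u-d["cx"])/d["fx"],(v-d["cy"])/d["fy"]; a,b=x,y
    for _ in range(30):
        s=1+d["k1"]*(a*a+b*b); a,b=x/s,y/s
    E=np.array(d["extrinsics"]); return E[:3,3],E[:3,:3]@np.array([a,-b,-1])
def onz(d,u,v,z):
    p,r=ray(d,u,v); return p+r*(z-p[2])/r[2]
def proj(d,P):
    E=np.array(d["extrinsics"]); c=E[:3,:3].T@(np.array(P,float)-E[:3,3])
    x,y=c[0]/-c[2],-c[1]/-c[2]; s=1+d["k1"]*(x*x+y*y)
    return d["fx"]*x*s+d["cx"],d["fy"]*y*s+d["cy"]
def save(d,n,crop=None,k=1):
    im=d["image"][:,:,::-1]
    if crop: im=im[crop[1]:crop[3],crop[0]:crop[2]]
    cv2.imwrite("pics/"+n,cv2.resize(im,None,fx=k,fy=k,interpolation=2))
E
python3 - <<'E'
from h import *
import pickle
for n in("top","side"):
    d=grab(n);save(d,n+"1.png");pickle.dump(d,open(n+".pkl","wb"))
    print(n,np.round(d["extrinsics"],2).tolist(),d["fx"],d["k1"])
o=ctrl.get_obs();print(o)
E
```

```text
top [[0.01, 1.0, -0.09, 350.23], [-1.0, 0.0, -0.01, 29.24], [-0.01, 0.09, 1.0, 1402.23], [0.0, 0.0, 0.0, 1.0]] 416.2893150497207 -0.05337424678731166
side [[0.99, 0.09, -0.11, 358.87], [-0.13, 0.55, -0.83, -898.2], [-0.01, 0.83, 0.55, 717.09], [0.0, 0.0, 0.0, 1.0]] 385.05244610490377 0.029995315227926086
{'t': 0.1, 'qpos': array([-1.35900061e+00,  4.23757624e-01,  1.63057964e+00, -6.78426345e-06,
        1.08859371e+00, -1.89875155e-02]), 'qvel': array([ 3.84305159e-04, -1.73548547e-03, -1.70080695e-03,  1.90066166e-03,
       -3.91830836e-05,  7.64981155e-04]), 'joint_torque': array([ 5.79874304e-04, -5.45610666e+01, -2.74324930e+01,  6.45470736e-02,
        1.88460335e-02, -5.76856246e-05]), 'ee_pos': array([ 142.89169208, -607.94963395,  221.99700343]), 'orientation': array([-3.11937709e+00, -3.61561109e-01,  2.11655309e-04]), 'ft_force': array([-0.1845477 , -0.82794292, -0.8602736 ]), 'moment': array([-0.04091873, -0.01464316, -0.03303109]), 'grasp_force': 0.0, 'width': 88.02608635387094}
```

View pics/top1.png

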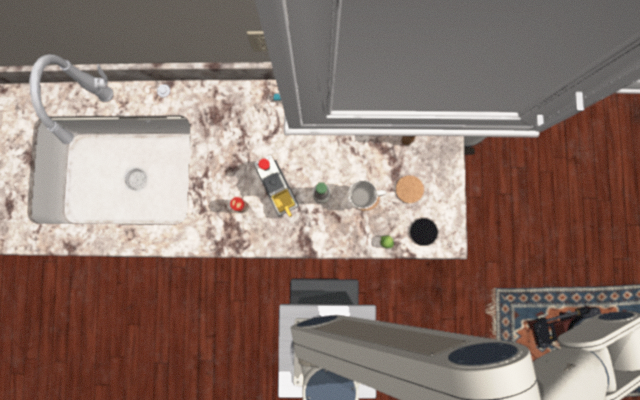

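View pics/side1.png

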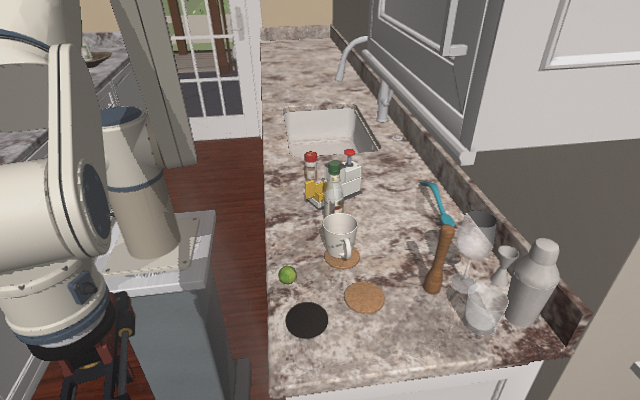

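Top view: dispenser with red plunger (264,163), magazine (275,183), yellow cup (285,205). The bottle cap is at (321,190), jar lid at (237,204), mug at (362,195) and lime at (387,241). There are two round, coaster-shaped candidates: cork (410,189) and black (424,231). The cork one is meant, because black is excluded. Next I'll measure and confirm in a crop.

Run:
```python
from h import *
import pickle
d=pickle.load(open("top.pkl","rb"));s=pickle.load(open("side.pkl","rb"))
def blob(d,lo,hi,box):
    hsv=cv2.cvtColor(d["image"],cv2.COLOR_RGB2HSV);m=cv2.inRange(hsv,lo,hi)
    k=np.zeros_like(m);k[box[1]:box[3],box[0]:box[2]]=1;m*=k
    n,l,st,c=cv2.connectedComponentsWithStats(m);i=1+np.argmax(st[1:,4]);return c[i],st[i],(l==i)
def red(d,box):
    a=[blob(d,(0,130,80),(8,255,255),box),blob(d,(172,130,80),(180,255,255),box)];return max(a,key=lambda x:x[1][4])
def tri(a,b):
    p,r=ray(d,*a);q,t=ray(s,*b);k=np.linalg.lstsq(np.c_[r,-t],q-p,rcond=None)[0];A=p+k[0]*r;B=q+k[1]*t
    return np.round((A+B)/2,1),round(np.linalg.norm(A-B),1)
r=red(d,(250,150,280,175));rs=red(s,(335,140,365,165));print("plunger",r[:2],onz(d,*r[0],155),onz(s,*rs[0],148),rs[:2],tri(r[0],rs[0]))
c=blob(d,(8,60,100),(20,200,255),(390,170,430,210));print("coaster",c[:2],onz(d,*c[0],8))
cs=blob(s,(5,60,80),(20,220,255),(335,275,395,320));print("side",cs[:2],onz(s,*cs[0],8))
y=blob(d,(20,120,100),(32,255,255),(265,185,305,225));print("cup",y[:2],onz(d,*y[0],54))
pts=np.argwhere(y[2])[:,::-1];print(cv2.minAreaRect(pts.astype(np.float32)))
j=red(d,(225,190,250,215));print("jar",onz(d,*j[0],106))
g=blob(d,(40,60,30),(85,255,255),(310,178,332,202));print("bottle",onz(d,*g[0],205))
l=blob(d,(35,80,60),(70,255,255),(375,230,400,252));print("lime",onz(d,*l[0],25))
im=np.hstack([cv2.resize(d["image"][145:225,225:305],(400,400),interpolation=2),cv2.resize(d["image"][165:245,365:445],(400,400),interpolation=2)])
cv2.imwrite("pics/crop1.png",im[:,:,::-1])
```

```text
Traceback (most recent call last):
ValueError: attempt to get argmax of an empty sequence
```

```bash
cat > m.py <<'E'
from h import *
import pickle
def blob(d,lo,hi,box):
    hsv=cv2.cvtColor(np.roll(d["image"],0),cv2.COLOR_RGB2HSV);hsv[:,:,0]=(hsv[:,:,0].astype(int)+10)%180
    m=cv2.inRange(hsv,lo,hi)   # hue shifted by +10 so red does not wrap
    k=np.zeros_like(m);k[box[1]:box[3],box[0]:box[2]]=1;m*=k
    n,l,st,c=cv2.connectedComponentsWithStats(m)
    if n<2: return np.zeros(2),None,None
    i=1+np.argmax(st[1:,4]);return c[i],st[i],(l==i)
def red(d,box): return blob(d,(2,120,70),(18,255,255),box)
def tri(d,a,s,b):
    p,r=ray(d,*a);q,t=ray(s,*b);k=np.linalg.lstsq(np.c_[r,-t],q-p,rcond=None)[0];A=p+k[0]*r;B=q+k[1]*t
    return np.round((A+B)/2,1),round(np.linalg.norm(A-B),1)
E
python3 - <<'E'
from m import *
np.set_printoptions(precision=1,suppress=True)
d=pickle.load(open("top.pkl","rb"));s=pickle.load(open("side.pkl","rb"))
r=red(d,(250,150,280,175));rs=red(s,(335,140,365,165));print("plunger",r[:2],onz(d,*r[0],155),onz(s,*rs[0],150),rs[:2],tri(d,r[0],s,rs[0]))
c=blob(d,(16,60,100),(30,230,255),(390,170,430,210));print("coaster",c[:2],onz(d,*c[0],8))
cs=blob(s,(15,60,80),(30,230,255),(335,275,395,320));print("side",cs[:2],onz(s,*cs[0],8))
y=blob(d,(30,120,80),(42,255,255),(265,185,305,225));print("cup",y[:2],onz(d,*y[0],54))
pts=np.argwhere(y[2])[:,::-1];print(cv2.minAreaRect(pts.astype(np.float32)))
for n,b,z in(("jar",red(d,(225,190,250,215)),106),("bottle",blob(d,(50,60,30),(95,255,255),(310,178,332,202)),205),("lime",blob(d,(45,80,60),(80,255,255),(375,230,400,252)),25)):print(n,b[:2],onz(d,*b[0],z))
im=np.hstack([cv2.resize(d["image"][145:225,225:305],(400,400),interpolation=2),cv2.resize(d["image"][165:245,365:445],(400,400),interpolation=2)])
cv2.imwrite("pics/crop1.png",im[:,:,::-1])
E
```

```text
plunger (array([263.6, 163.8]), array([259, 159,  10,  11,  91], dtype=int32)) [593.9 197.6 155. ] [592.7 190.7 150. ] (array([349.4, 151.8]), array([345, 149,  10,   7,  56], dtype=int32)) (array([595.1, 198.9, 145.8]), np.float64(1.3))
coaster (array([409.2, 188.7]), array([395, 175,  29,  29, 654], dtype=int32)) [ 539.4 -276.2    8. ]
side (array([365.6, 295.8]), array([ 344,  277,   51,   37, 1151], dtype=int32)) [ 541.7 -281.2    8. ]
cup (array([283.2, 201.1]), array([272, 190,  22,  26, 318], dtype=int32)) [490.5 145.1  54. ]
((284.6000671386719, 203.70001220703125), (25.043960571289062, 16.54690170288086), 63.43495178222656)
jar (array([237.1, 203.9]), array([230, 197,  15,  14, 140], dtype=int32)) [475.6 285.5 106. ]
bottle (array([320.9, 188.1]), array([317, 184,   9,  10,  73], dtype=int32)) [513.   23.2 205. ]
lime (array([386.8, 241.6]), array([381, 236,  13,  12, 129], dtype=int32)) [ 360.8 -195.8   25. ]
```

View pics/crop1.png

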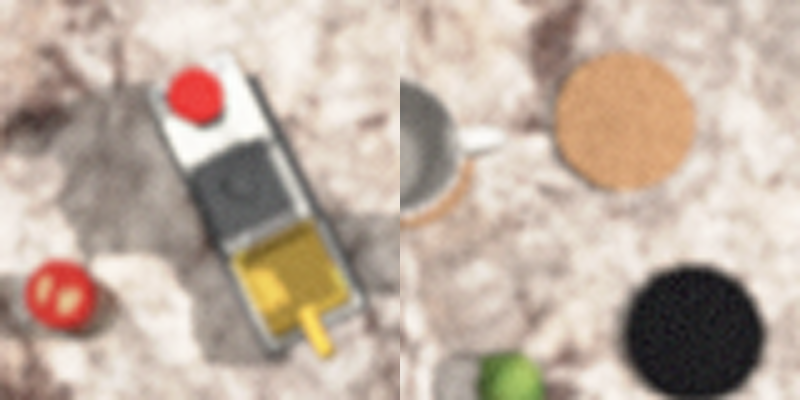

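Crop: the cork disc at (409,189) is the empty coaster and the black one (424,231) is the decoy. The tab points down and to the right from the cup, ending at about (290,215). I'll move the wrist camera over the dispenser for a closer measurement.

>>> {"name": "servo_tool", "arguments": {
  "increments": [
    [4,4,6,0,0,0,-1],
    [8,8,10,0,0,0,-1],
    [12,12,12,0,0,0,-1],
    [16,16,12,0,0,0,-1],
    [19,20,12,0,0,0,-1],
    [22,24,12,0,0,0,-1],
    [24,28,12,0,0,0,-1],
    [26,32,12,0,0,0,-1],
    [28,36,12,0,0,0,-1],
    [28,40,12,0,0,0,-1],
    [28,44,12,0,0,0,-1],
    [28,48,12,0,0,2,-1],
    [28,52,12,0,0,4,-1],
    [28,56,12,0,0,6,-1],
    [28,60,12,0,0,8,-1],
    [28,64,12,0,0,10,-1],
    [28,68,12,0,0,12,-1],
    [28,72,12,0,0,14,-1],
    [28,74,12,0,0,14,-1],
    [28,74,12,0,0,14,-1]
  ]
}}

```text
t: 1.77
ee_pos: [421.7, 106.1, 342.6]
orientation: [3.053, 0.74, 0.0]
ft_force: [1.3, -0.0, 0.9]
width: 0.5
grasp_force: 0.0
```

Run:
```python
from m import *
o=ctrl.get_obs();print(o["t"],o["ee_pos"],o["orientation"],o["qpos"])
w=grab("wrist");pickle.dump(w,open("w1.pkl","wb"));save(w,"w1.png");print(np.round(w["extrinsics"],2).tolist(),w["fx"])
```

```text
1.7667 [421.65258693 106.14469718 342.60850941] [3.05320617e+00 7.39640128e-01 8.94056548e-05] [ 2.19291468e-01 -4.88157799e-03  1.88913184e+00 -7.73478495e-05
  1.25728411e+00  1.31476837e+00]
[[0.46, 0.86, 0.23, 483.41], [-0.89, 0.44, 0.12, 139.82], [0.0, -0.26, 0.97, 503.3], [0.0, 0.0, 0.0, 1.0]] 281.4855176558511
```

View pics/w1.png

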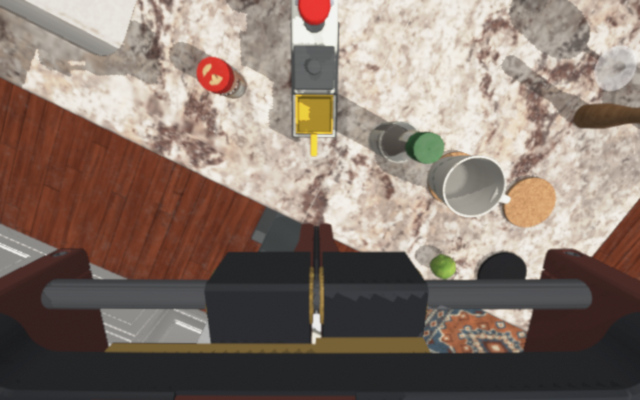

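The wrist view shows the plunger (314,10), magazine (314,68), cup (314,116), tab end (314,155), bottle cap (425,148), mug (470,187) and cork coaster (529,202). The tool yaw is nearly aligned with the dispenser.

Run:
```python
from m import *
np.set_printoptions(precision=1,suppress=True)
w=pickle.load(open("w1.pkl","rb"))
r=red(w,(290,0,340,30));print("plunger",r[:2],onz(w,*r[0],150))
y=blob(w,(28,100,70),(42,255,255),(285,85,345,165));print("cup mask",y[1])
ys,xs=np.where(y[2]);
for v in range(y[1][1],y[1][1]+y[1][3],3): q=xs[ys==v];print(v,q.min(),q.max(),end=' | ')
m=ys>140;a=(xs[m].mean()+.0,ys.max());print("\ntab end",a,onz(w,*a,94))
m=(ys<128);cx=(xs[m].min()+xs[m].max())/2;cy=(ys[m].min());print("rim",cx,cy,onz(w,cx,cy,54))
c=blob(w,(16,60,100),(30,230,255),(500,170,560,235));print("coaster",c[:2],onz(w,*c[0],8))
g=blob(w,(50,60,20),(95,255,255),(400,125,450,170));print("cap",g[:2],onz(w,*g[0],207))
j=red(w,(190,50,235,95));print("jar",onz(w,*j[0],104))
# tower front top edge, white walls: side edges of the base
g=cv2.cvtColor(w["image"],cv2.COLOR_RGB2GRAY)
for v in(35,75,110): print(v,g[v,284:346].tolist())
```

```text
plunger (array([313.7,  10.4]), array([298,   0,  32,  25, 663], dtype=int32)) [590.6 197.9 150. ]
cup mask [ 295   94   38   62 1629]
94 295 317 | 97 295 332 | 100 295 332 | 103 295 332 | 106 295 332 | 109 295 332 | 112 295 332 | 115 295 332 | 118 296 332 | 121 296 332 | 124 296 332 | 127 296 332 | 130 296 332 | 133 297 331 | 136 310 316 | 139 310 316 | 142 310 316 | 145 311 316 | 148 311 316 | 151 311 316 | 154 311 316 | 
tab end (np.float64(313.3510638297872), np.int64(155)) [442.9 123.2  94. ]
rim 313.5 94 [520.4 163.1  54. ]
coaster (array([529.4, 201.7]), array([ 502,  177,   54,   51, 2068], dtype=int32)) [ 540.9 -272.2    8. ]
cap (array([424.9, 147.1]), array([405, 133,  39,  30, 922], dtype=int32)) [514.7  28.3 207. ]
jar [478.5 286.5 104. ]
35 [161, 168, 172, 174, 173, 164, 147, 150, 198, 231, 242, 243, 243, 243, 243, 243, 243, 243, 243, 243, 243, 243, 243, 243, 243, 242, 242, 241, 238, 236, 235, 235, 235, 235, 235, 235, 236, 239, 242, 243, 243, 243, 243, 243, 243, 243, 243, 243, 243, 243, 243, 241, 232, 192, 146, 179, 215, 221, 220, 220, 225, 231]
75 [148, 152, 152, 148, 138, 116, 92, 76, 72, 74, 82, 95, 101, 102, 102, 102, 103, 103, 103, 103, 103, 103, 103, 103, 100, 96, 93, 91, 88, 88, 88, 89, 91, 94, 94, 95, 98, 102, 103, 103, 103, 103, 103, 103, 103, 103, 103, 104, 102, 101, 100, 98, 98, 125, 172, 201, 206, 205, 204, 205, 208, 208]
110 [153, 158, 163, 162, 157, 153, 144, 122, 105, 139, 169, 187, 194, 178, 167, 183, 197, 199, 199, 199, 199, 199, 199, 196, 182, 158, 142, 139, 139, 139, 138, 139, 139, 139, 139, 139, 139, 138, 138, 139, 138, 139, 138, 139, 135, 124, 107, 113, 130, 147, 157, 134, 95, 106, 129, 134, 127, 116, 107, 108, 110, 112]
```

>>> {"name": "servo_tool", "arguments": {
  "increments": [
    [0,0,0,0,0,0,-1],
    [0,0,0,0,0,0,-1],
    [3,1.5,-3,0,0,0,-1],
    [6,3,-6,0,0,0,-1],
    [9,4.5,-9,0,0,0,-1],
    [12,6,-11,0,0,0,-1],
    [15,7,-12,0,0,0,-1],
    [17,7,-12,0,0,0,-1],
    [17,7,-12,0,0,0,-1],
    [17,7,-12,0,0,0,-1],
    [17,7,-12,0,0,0,-1]
  ]
}}

```text
t: 2.73
ee_pos: [591.6, 172.4, 222.6]
orientation: [3.054, 0.736, -0.002]
ft_force: [0.6, 1.0, 0.8]
width: 0.4
grasp_force: 0.0
```

>>> {"name": "servo_tool", "arguments": {
  "increments": [
    [0.3,2.6,0,0,0,0,-1],
    [0.3,2.6,-2,0,0,0,-1],
    [0.3,2.6,-4,0,0,0,-1],
    [0.3,2.6,-5,0,0,0,-1],
    [0.3,2.6,-5,0,0,0,-1],
    [0.3,2.6,-5,0,0,0,-1]
  ]
}}

```text
t: 3.23
ee_pos: [594.7, 199.6, 173.1]
orientation: [3.053, 0.739, -0.001]
ft_force: [-0.5, -0.1, 0.4]
width: 0.6
grasp_force: 0.0
```

Run:
```python
from m import *
w=grab("side");save(w,"s2.png",(280,100,440,220),5)
```

```text
(no output)
```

View pics/s2.png

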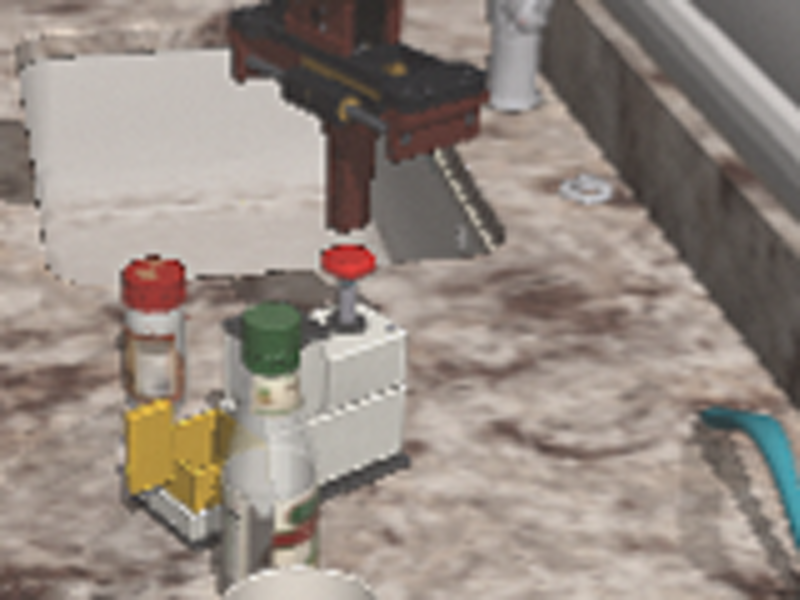

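The shut fingers are centred above the plunger, and the bottle narrows to a neck near its top. Now the first press.

>>> {"name": "servo_tool", "arguments": {
  "increments": [
    [0,0,-1,0,0,0,-1],
    [0,0,-2,0,0,0,-1],
    [0,0,-2.6,0,0,0,-1],
    [0,0,-3.2,0,0,0,-1],
    [0,0,-3.8,0,0,0,-1],
    [0,0,-4.2,0,0,0,-1],
    [0,0,-4.6,0,0,0,-1],
    [0,0,-4.7,0,0,0,-1],
    [0,0,-4.7,0,0,0,-1],
    [0,0,-4.7,0,0,0,-1]
  ]
}}

```text
t: 4.12
ee_pos: [596.5, 200.4, 126.4]
orientation: [3.053, 0.739, 0.004]
ft_force: [-0.1, -1.2, 8.5]
width: 0.5
grasp_force: 4.3
```

>>> {"name": "servo_tool", "arguments": {
  "increments": [
    [0,0,-0.15,0,0,0,-1],
    [0,0,-0.3,0,0,0,-1],
    [0,0,-0.3,0,0,0,-1],
    [0,0,-0.3,0,0,0,-1]
  ]
}}

```text
t: 4.45
ee_pos: [596.6, 200.4, 124.8]
orientation: [3.053, 0.739, 0.004]
ft_force: [-3.2, -0.4, 19.2]
width: 0.6
grasp_force: 9.4
```

At the stop (19 N at z≈125). Releasing.

>>> {"name": "servo_tool", "arguments": {
  "increments": [
    [0,0,0,0,0,0,-1],
    [0,0,1,0,0,0,-1],
    [0,0,2,0,0,0,-1],
    [0,0,3,0,0,0,-1],
    [0,0,4.5,0,0,0,-1],
    [0,0,4.5,0,0,0,-1],
    [0,0,4.5,0,0,0,-1],
    [0,0,4.5,0,0,0,-1],
    [0,0,4.5,0,0,0,-1]
  ]
}}

```text
t: 5.2
ee_pos: [594.5, 199.9, 166.3]
orientation: [3.053, 0.739, -0.004]
ft_force: [-0.7, 0.2, 0.9]
width: 0.8
grasp_force: 0.0
```

Run:
```python
from m import *
s=grab("side");t=grab("top")
r=red(s,(335,140,365,165));print(r[:2])
im=np.hstack([cv2.resize(s["image"][130:210,290:370],(400,400),interpolation=2),cv2.resize(t["image"][170:230,255:315],(400,400),interpolation=2)])
cv2.imwrite("pics/c3.png",im[:,:,::-1])
```

```text
(array([349.42105263, 151.85964912]), array([345, 149,  10,   7,  57], dtype=int32))
```

View pics/c3.png

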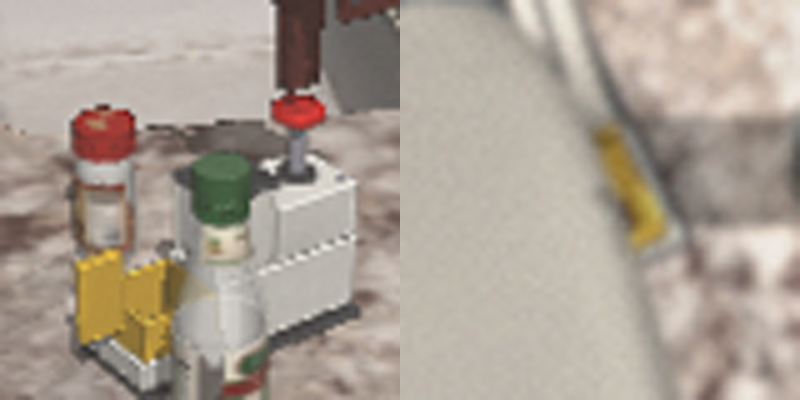

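The plunger is fully up again (side pixel 349.4,151.9, as at the start). Second press, with a longer hold at the stop.

>>> {"name": "servo_tool", "arguments": {
  "increments": [
    [0,0,-1,0,0,0,-1],
    [0,0,-1.6,0,0,0,-1],
    [0,0,-2.2,0,0,0,-1],
    [0,0,-2.8,0,0,0,-1],
    [0,0,-3.4,0,0,0,-1],
    [0,0,-3.9,0,0,0,-1],
    [0,0,-4.2,0,0,0,-1],
    [0,0,-4.35,0,0,0,-1],
    [0,0,-4.35,0,0,0,-1],
    [0,0,-4.35,0,0,0,-1],
    [0,0,-4.35,0,0,0,-1]
  ]
}}

```text
t: 6.22
ee_pos: [595.9, 200.3, 125.0]
orientation: [-3.053, -0.739, -0.002]
ft_force: [-2.0, -1.0, 11.8]
width: 0.6
grasp_force: 6.1
```

>>> {"name": "servo_tool", "arguments": {
  "increments": [
    [0,0,-0.1,0,0,0,-1],
    [0,0,-0.1,0,0,0,-1],
    [0,0,1,0,0,0,-1],
    [0,0,2,0,0,0,-1],
    [0,0,3,0,0,0,-1],
    [0,0,6,0,0,0,-1],
    [0,0,9,0,0,0,-1],
    [-3,-1.5,12,0,0,0,0],
    [-6,-3,15,0,0,0,1],
    [-9,-5,17,0,0,0,1],
    [-12,-7,17,0,0,0,1],
    [-15,-8,17,0,0,0,1],
    [-17,-9,17,0,0,0,1],
    [-17,-9,17,0,0,0,1],
    [-17,-9,17,0,0,0,1],
    [-17,-9,17,0,0,0,1]
  ]
}}

```text
t: 7.55
ee_pos: [426.1, 110.4, 294.1]
orientation: [-3.053, -0.739, -0.001]
ft_force: [0.1, -0.5, -0.9]
width: 56.8
grasp_force: 0.0
```

Run:
```python
from m import *
np.set_printoptions(precision=1,suppress=True)
o=ctrl.get_obs();w=grab("wrist");print(o["ee_pos"],o["qpos"],np.linalg.norm(o["qvel"]))
save(w,"w3.png",(270,0,550,210),2.8);pickle.dump(w,open("w3.pkl","wb"))
y=blob(w,(28,100,70),(42,255,255),(285,60,345,170))
ys,xs=np.where(y[2]);print(y[1])
m=ys>ys.max()-15;a=(xs[m].mean(),ys.max()+.5);print("tab end",a,onz(w,*a,94),xs[m].min(),xs[m].max())
c=blob(w,(16,60,100),(30,230,255),(490,160,580,245));print("coaster",c[:2],onz(w,*c[0],8))
```

```text
[426.1 110.4 294.1] [0.2 0.1 1.9 0.  1.1 1.3] 0.024174270788651916
[ 294   95   42   70 1379]
tab end (np.float64(314.4396551724138), np.float64(164.5)) [442.  122.7  94. ] 311 318
coaster (array([552. , 212.8]), array([ 521,  186,   59,   55, 2313], dtype=int32)) [ 541.8 -274.2    8. ]
```

View pics/w3.png

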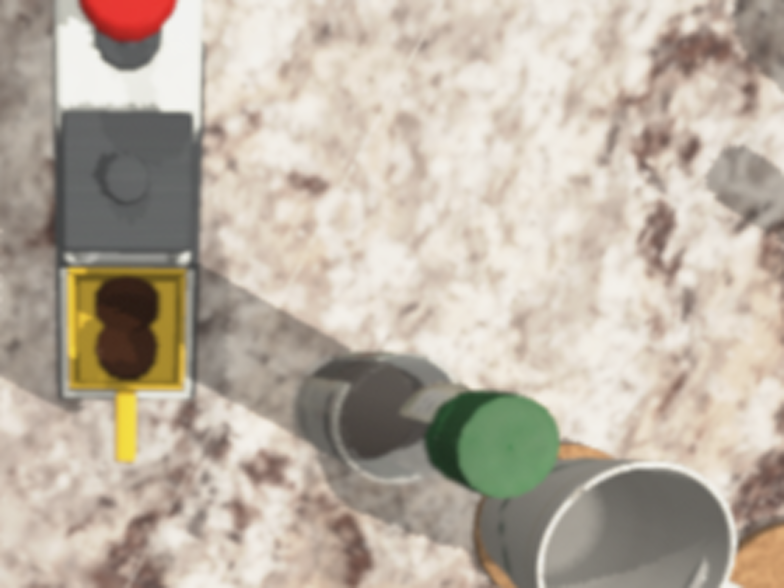

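Two discs are visible in the cup (crop 127,300 and 127,345), with the plunger up. The tab end is at (442,123), which agrees with the earlier reading. I'll go in with the gripper leaning back 25° to stay clear of the bottle.

>>> {"name": "servo_tool", "arguments": {
  "increments": [
    [0,0,0,2.3,-4.4,0,0],
    [0,0,-2,4.6,-8.9,0,0],
    [0.5,0.3,-4,6.9,-13.3,0,0],
    [1,0.6,-7,9.2,-17.8,0,0],
    [2,1.2,-10,11.4,-22.2,0,0],
    [3,1.8,-13,11.4,-22.2,0,0],
    [3.5,2.2,-16,11.4,-22.2,0,0],
    [3.5,2.2,-17,11.4,-22.2,0,0],
    [3.5,2.2,-17,11.4,-22.2,0,0],
    [3.5,2.2,-17,11.4,-22.2,0,0],
    [3.5,2.2,-17,11.4,-22.2,0,0]
  ]
}}

```text
t: 8.52
ee_pos: [461.3, 132.5, 124.6]
orientation: [-2.888, -0.7, -0.64]
ft_force: [-0.3, -0.2, 0.3]
width: 43.8
grasp_force: 0.0
```

Run:
```python
from m import *
np.set_printoptions(precision=2,suppress=True)
o=ctrl.get_obs();w=grab("wrist");print(o["ee_pos"],o["qpos"],o["width"])
M=R.from_rotvec(o["orientation"]).as_matrix();print(M)
cv2.imwrite("pics/w4.png",w["image"][:,:,::-1]);pickle.dump(w,open("w4.pkl","wb"))
y=blob(w,(28,100,70),(42,255,255),(200,0,440,300));ys,xs=np.where(y[2]);print(y[1])
m=ys>ys.max()-8;a=(xs[m].mean(),ys.max()+.5);print("tab end",a,onz(w,*a,94),xs[m].min(),xs[m].max())
g=o["ee_pos"]-19*M[:,2];print("grasp pt",g)
```

```text
[461.28 132.48 124.57] [0.17 0.28 2.29 0.68 0.2  0.63] 43.807393238929436
[[ 0.81  0.46  0.38]
 [ 0.42 -0.89  0.19]
 [ 0.42  0.   -0.91]]
[ 286  169   66  105 3265]
tab end (np.float64(318.0315789473684), np.float64(273.5)) [441.64 122.61  94.  ] 312 324
grasp pt [454.14 128.81 141.8 ]
```

View pics/w4.png

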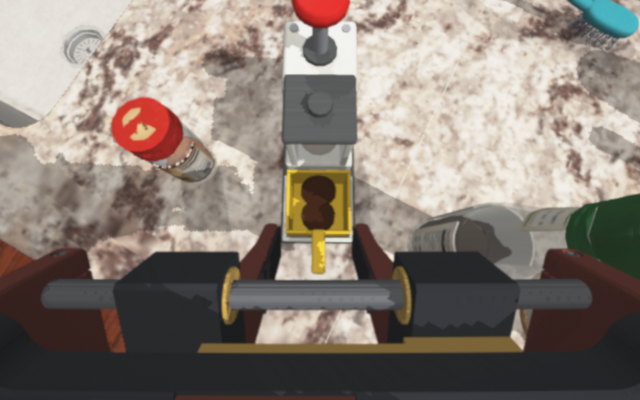

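The tab (318,250) is centred between the fingers and both discs are in the cup. The bottle cap at right (610,225) passes beside the body. Descending and checking the force.

>>> {"name": "servo_tool", "arguments": {
  "increments": [
    [0,0,-1.5,0,0,0,0],
    [0,0,-3,0,0,0,0],
    [0,0,-4.2,0,0,0,0],
    [0,0,-5.2,0,0,0,0],
    [0,0,-6,0,0,0,0],
    [0,0,-6.3,0,0,0,0],
    [0,0,-6.3,0,0,0,0],
    [0,0,-6.3,0,0,0,0]
  ]
}}

```text
t: 9.23
ee_pos: [461.2, 132.4, 61.8]
orientation: [-2.888, -0.699, -0.642]
ft_force: [-0.8, -0.1, -0.6]
width: 43.6
grasp_force: 0.0
```

>>> {"name": "servo_tool", "arguments": {
  "increments": [
    [0,0,0,0,0,0,-0.4],
    [0,0,0,0,0,0,-0.7],
    [0,0,0,0,0,0,-1],
    [0,0,0,0,0,0,-1],
    [0,0,0,0,0,0,-1],
    [0,0,0,0,0,0,-1],
    [0,0,0,0,0,0,-1],
    [0,0,0,0,0,0,-1]
  ]
}}

```text
t: 9.9
ee_pos: [460.6, 131.9, 61.2]
orientation: [-2.889, -0.699, -0.64]
ft_force: [1.4, -1.8, 0.4]
width: 10.1
grasp_force: 30.0
```

Gripped (10.1 mm, 30 N). Lifting straight up, slowly at first.

>>> {"name": "servo_tool", "arguments": {
  "increments": [
    [0,0,0.5,0,0,0,-1],
    [0,0,1,0,0,0,-1],
    [0,0,1.6,0,0,0,-1],
    [0,0,2.3,0,0,0,-1],
    [0,0,3,0,0,0,-1],
    [0,0,4,0,0,0,-1],
    [0,0,5,0,0,0,-1],
    [0,0,6,0,0,0,-1],
    [0,0,7,0,0,0,-1],
    [0,0,8,0,0,0,-1],
    [0,0,8,0,0,0,-1],
    [0,0,8,0,0,0,-1]
  ]
}}

```text
t: 10.9
ee_pos: [459.9, 132.2, 141.1]
orientation: [-2.888, -0.7, -0.639]
ft_force: [0.2, 0.4, -1.4]
width: 10.3
grasp_force: 30.0
```

Run:
```python
from m import *
np.set_printoptions(precision=2,suppress=True)
o=ctrl.get_obs();w=grab("wrist");s=grab("side");print(o["ee_pos"],o["qpos"],o["width"])
im=np.hstack([cv2.resize(w["image"][100:300,220:420],(400,400),interpolation=2),cv2.resize(s["image"][90:210,260:380],(400,400),interpolation=2)])
cv2.imwrite("pics/c5.png",im[:,:,::-1])
```

```text
[459.91 132.24 141.08] [0.17 0.23 2.28 0.55 0.24 0.76] 10.290223961151671
```

View pics/c5.png

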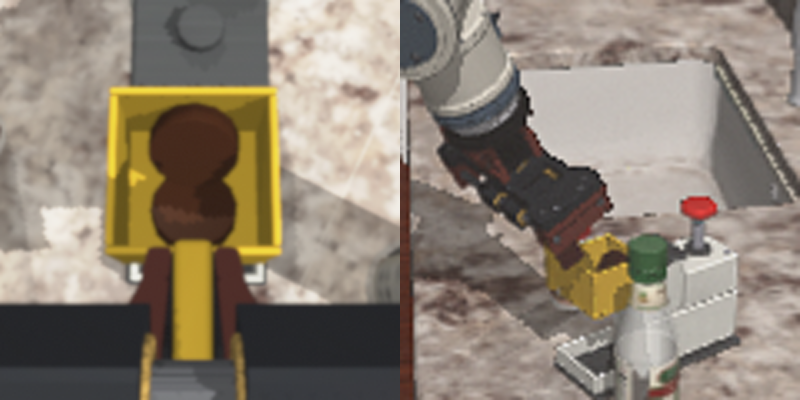

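The cup is clear of the frame, level, with both discs inside. I'll raise it above bottle height, then swing round to the coaster.

>>> {"name": "servo_tool", "arguments": {
  "increments": [
    [0,0,1,0,0,0,-1],
    [0,0,3,0,0,0,-1],
    [0,0,5.5,0,0,0,-1],
    [0,0,8,0,0,0,-1],
    [0,0,10.5,0,0,0,-1],
    [0,0,12.5,0,0,0,-1],
    [0,0,14,0,0,0,-1],
    [0,0,15,0,0,0,-1],
    [0,-0.6,15,0,0,-1,-1],
    [0,-1.8,15,0,0,-3,-1],
    [0,-3.5,15,0,0,-5,-1],
    [0,-5.5,15,0,0,-8,-1],
    [0,-7.7,15,0,0,-11,-1],
    [0,-10,15,0,0,-14,-1],
    [0,-12.3,15,0,0,-17,-1],
    [0,-14.5,15,0,0,-20,-1],
    [0,-16.5,15,0,0,-23,-1],
    [0,-18,15,0,0,-25,-1],
    [0,-19,15,0,0,-26,-1],
    [0,-19,15,0,0,-26,-1]
  ]
}}

```text
t: 12.67
ee_pos: [459.6, -59.3, 289.7]
orientation: [-3.064, -0.028, -0.674]
ft_force: [0.3, 0.6, -0.9]
width: 10.0
grasp_force: 30.0
```

>>> {"name": "servo_tool", "arguments": {
  "increments": [
    [0,-0.6,0,0,0,-1,-1],
    [0.3,-1.8,0,0,0,-3,-1],
    [0.6,-3.5,0,0,0,-5,-1],
    [0.9,-5.5,0,0,0,-8,-1],
    [1.3,-7.7,0,0,0,-11,-1],
    [1.7,-10,0,0,0,-14,-1],
    [2.1,-12.3,0,0,0,-17,-1],
    [2.5,-14.5,0,0,0,-20,-1],
    [2.9,-16.5,0,0,0,-23,-1],
    [3.3,-18.5,0,0,0,-26,-1],
    [3.6,-19.5,0,0,0,-28,-1],
    [3.6,-20,0,0,0,-28,-1],
    [3.6,-20,0,0,0,-28,-1]
  ]
}}

```text
t: 13.75
ee_pos: [496.6, -258.3, 290.8]
orientation: [2.893, -0.688, 0.639]
ft_force: [0.2, 0.3, -1.4]
width: 10.0
grasp_force: 30.0
```

Run:
```python
from m import *
np.set_printoptions(precision=2,suppress=True)
o=ctrl.get_obs();w=grab("wrist");s=grab("side");print(o["t"],o["ee_pos"],o["qpos"],o["width"],o["grasp_force"])
M=R.from_rotvec(o["orientation"]).as_matrix();print(M, np.degrees(np.arctan2(M[1,2],M[0,2])))
pickle.dump((w,s),open("w6.pkl","wb"))
cs=blob(s,(15,60,80),(30,230,255),(335,275,395,320));print("side",cs[:2],onz(s,*cs[0],8))
t=grab("top");c=blob(t,(16,60,100),(30,230,255),(390,170,430,210));print("top",c[:2],onz(t,*c[0],8))
y=blob(w,(28,100,70),(42,255,255),(200,0,440,300));print(y[:2]);c=blob(w,(16,60,100),(30,230,255),(150,0,640,240));print("wrist",c[:2],onz(w,*c[0],8))
im=np.hstack([cv2.resize(w["image"][0:300,160:480],(400,375)),cv2.resize(s["image"][140:365,210:450],(400,375))])
cv2.imwrite("pics/c6.png",im[:,:,::-1])
```

```text
13.75 [ 496.59 -258.34  290.76] [-0.51  0.07  2.    0.03  0.63  1.51] 9.997018705571813 29.998144805431366
[[ 0.81 -0.45  0.38]
 [-0.41 -0.89 -0.19]
 [ 0.42  0.   -0.91]] -26.79784875611213
side (array([365.77, 295.62]), array([ 344,  277,   51,   37, 1167], dtype=int32)) [ 542.24 -280.56    8.  ]
top (array([408.42, 193.24]), array([404, 188,  10,  12,  74], dtype=int32)) [ 523.86 -273.34    8.  ]
(array([316.23, 198.05]), array([ 272,  143,   89,  137, 5912], dtype=int32))
wrist (array([513.  , 116.29]), array([  385,     0,   255,   240, 41577], dtype=int32)) [ 539.61 -665.8     8.  ]
```

>>> {"name": "servo_tool", "arguments": {
  "increments": [
    [0.2,0,-1,0,0,0,-1],
    [0.5,-0.1,-3,0,0,0,-1],
    [0.8,-0.1,-5.5,0,0,0,-1],
    [1,-0.1,-8,0,0,0,-1],
    [1,-0.1,-10.5,0,0,0,-1],
    [1,-0.1,-13,0,0,0,-1],
    [1,-0.1,-15.5,0,0,0,-1],
    [1,-0.1,-17.5,0,0,0,-1],
    [1,-0.1,-19,0,0,0,-1],
    [1,-0.1,-19.7,0,0,0,-1],
    [1,-0.1,-20,0,0,0,-1],
    [1,-0.1,-20,0,0,0,-1],
    [1,-0.1,-20,0,0,0,-1]
  ]
}}

```text
t: 14.98
ee_pos: [506.9, -258.9, 91.8]
orientation: [2.892, -0.688, 0.642]
ft_force: [-0.6, 0.3, -1.3]
width: 9.9
grasp_force: 30.0
```

Run:
```python
from m import *
np.set_printoptions(precision=2,suppress=True)
o=ctrl.get_obs();w=grab("wrist");s=grab("side");print(o["t"],o["ee_pos"],o["ft_force"],o["width"])
M=R.from_rotvec(o["orientation"]).as_matrix();e=M[:2,2]/np.linalg.norm(M[:2,2])
c=o["ee_pos"][:2]+38.5*e;print("cup est",c)
print("proj of coaster est, side",proj(s,(541,-276.5,8)),"cup bottom",proj(s,(*c,o["ee_pos"][2]-55)))
# overlay: expected coaster outline (541,-276.5) in both views
im=[]
for d,b in((w,(160,60,480,300)),(s,(290,190,450,310))):
    k=400/(b[2]-b[0]);a=cv2.resize(d["image"][b[1]:b[3],b[0]:b[2]],(400,300),interpolation=2)
    for t in np.arange(0,6.28,.26):
        u,v=proj(d,(541+48*np.cos(t),-276.5+48*np.sin(t),8));cv2.circle(a,(int((u-b[0])*k),int((v-b[1])*k)),1,(0,0,255),-1)
    im.append(a)
cv2.imwrite("pics/c7.png",np.hstack(im)[:,:,::-1])
```

```text
14.9833 [ 506.85 -258.93   91.77] [-0.61  0.34 -1.32] 9.94503157621777
cup est [ 541.21 -276.29]
proj of coaster est, side (np.float64(364.87164912822766), np.float64(294.39006631285264)) cup bottom (np.float64(365.53895900469945), np.float64(285.8350462428428))
```

View pics/c7.png

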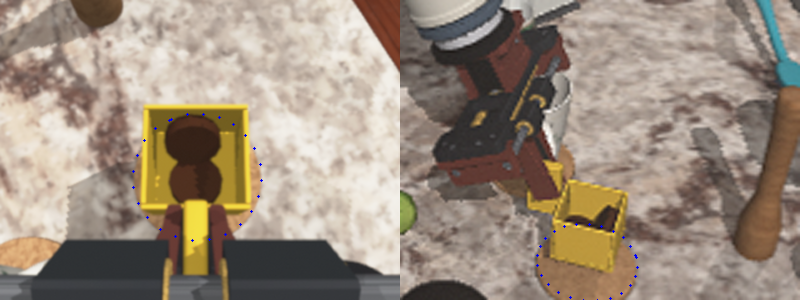

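The predicted coaster outline matches the cork in both views, the cup sits over its middle and both discs are inside. Lowering gently.

>>> {"name": "servo_tool", "arguments": {
  "increments": [
    [0,0,-0.5,0,0,0,-1],
    [0,0,-1,0,0,0,-1],
    [0,0,-1.5,0,0,0,-1],
    [0,0,-2,0,0,0,-1],
    [0,0,-2.3,0,0,0,-1],
    [0,0,-2.5,0,0,0,-1],
    [0,0,-2.6,0,0,0,-1],
    [0,0,-2.7,0,0,0,-1],
    [0,0,-2.7,0,0,0,-1],
    [0,0,-2.7,0,0,0,-1]
  ]
}}

```text
t: 15.92
ee_pos: [508.8, -260.5, 69.9]
orientation: [2.899, -0.69, 0.625]
ft_force: [-0.1, 0.0, -2.0]
width: 9.4
grasp_force: 30.0
```

Run:
```python
from m import *
np.set_printoptions(precision=3,suppress=True)
o=ctrl.get_obs();print(o)
M=R.from_rotvec(o["orientation"]).as_matrix();print(M)
p=o["ee_pos"]-80*M[:,2]
for a in(-37.5,37.5):
  for b in(-89,89): print(a,b,p+a*M[:,0]+b*M[:,1])
t=grab("top");m=t
b=pickle.load(open("top.pkl","rb"));s0=pickle.load(open("side.pkl","rb"));s=grab("side")
bg=lambda d:cv2.inRange(cv2.cvtColor(d["image"],cv2.COLOR_RGB2HSV),(35,80,40),(80,255,255))
print("mug centre", onz(b,362,195,103))
save(s,"s9.png",(270,200,400,300),4)
```

```text
{'t': 15.9167, 'qpos': array([-0.503,  0.49 ,  2.12 ,  0.146,  0.109,  1.393]), 'qvel': array([-0.001, -0.001,  0.002, -0.   , -0.001,  0.001]), 'joint_torque': array([ -0.01 , -45.872, -14.647,   0.049,  -1.867,   0.001]), 'ee_pos': array([ 508.814, -260.529,   69.924]), 'orientation': array([ 2.899, -0.69 ,  0.625]), 'ft_force': array([-0.107,  0.016, -2.003]), 'moment': array([0.172, 0.306, 0.017]), 'grasp_force': 29.99812960624695, 'width': 9.423354700895404}
[[ 0.814 -0.45   0.368]
 [-0.41  -0.893 -0.184]
 [ 0.412 -0.001 -0.911]]
-37.5 -89 [ 488.888 -150.9    127.471]
-37.5 89 [ 408.787 -309.859  127.269]
37.5 -89 [ 549.901 -181.684  158.369]
37.5 89 [ 469.801 -340.643  158.168]
mug centre [ 505.735 -106.56   103.   ]
```

Joint 5 has hit its lower limit (0.109 rad), so the arm stopped 5 mm short. I'll raise the cup and turn its heading about its own centre, so the wrist moves away from that limit.

```bash
cat > rel.py <<'E'
from m import *
np.set_printoptions(precision=2,suppress=True)
o=ctrl.get_obs();C=R.from_rotvec(o["orientation"])
G=R.from_rotvec([-2.889,-.699,-.640]);z=G.as_matrix()[:,2];h=np.degrees(np.arctan2(z[1],z[0]))
for phi in(3,):
    T=R.from_euler('z',phi-h,degrees=True)*G
    p=np.array([541-38.5*np.cos(np.radians(phi)),-276.5-38.5*np.sin(np.radians(phi))])
    print(phi,"turn deg",np.degrees((T*C.inv()).as_rotvec()),"shift cm",(p-o["ee_pos"][:2])/10,"z",o["ee_pos"][2],"cup z bottom",o["ee_pos"][2]-55.2,o["qpos"],h)
E
python3 rel.py
```

```text
3 turn deg [-0.23 -0.61 29.81] shift cm [-0.63 -1.8 ] z 69.98358816354855 cup z bottom 14.783588163548544 [-0.5   0.49  2.12  0.15  0.11  1.39] 27.117985604806286
```

>>> {"name": "servo_tool", "arguments": {
  "increments": [
    [0,0,1,0,0,0,-1],
    [0,0,2,0,0,0,-1],
    [0,0,3,0,0,0,-1],
    [0,-0.1,3,0,0,2,-1],
    [-0.1,-0.3,3,0,0,5,-1],
    [-0.2,-0.6,3,0,0,9,-1],
    [-0.3,-0.9,3,0,-0.2,14,-1],
    [-0.4,-1.2,3,-0.1,-0.4,19,-1],
    [-0.5,-1.5,3,-0.2,-0.6,24,-1],
    [-0.6,-1.7,3,-0.2,-0.6,28,-1],
    [-0.6,-1.8,3,-0.2,-0.6,29.8,-1],
    [-0.6,-1.8,3,-0.2,-0.6,29.8,-1],
    [-0.6,-1.8,3,-0.2,-0.6,29.8,-1]
  ]
}}

```text
t: 17.1
ee_pos: [502.9, -279.2, 100.5]
orientation: [-3.056, -0.078, -0.677]
ft_force: [0.4, 0.4, -1.0]
width: 9.7
grasp_force: 30.0
```

```bash
python3 rel.py
```

```text
3 turn deg [0.01 0.01 0.17] shift cm [-0.03  0.07] z 100.5270743894538 cup z bottom 45.3270743894538 [-0.68  0.45  2.06  0.79  0.41  0.14] 27.117985604806286
```

>>> {"name": "servo_tool", "arguments": {
  "increments": [
    [0,0.05,-0.7,0,0,0,-1],
    [0,0.05,-1.5,0,0,0,-1],
    [0,0.05,-2.2,0,0,0,-1],
    [0,0.05,-2.8,0,0,0,-1],
    [0,0.05,-3.2,0,0,0,-1],
    [0,0.05,-3.4,0,0,0,-1],
    [0,0.05,-3.5,0,0,0,-1],
    [0,0.05,-3.6,0,0,0,-1],
    [0,0.05,-3.6,0,0,0,-1],
    [0,0.05,-3.6,0,0,0,-1]
  ]
}}

```text
t: 17.93
ee_pos: [502.9, -278.1, 64.1]
orientation: [-3.055, -0.082, -0.676]
ft_force: [-0.1, -0.3, -1.0]
width: 10.0
grasp_force: 30.0
```

>>> {"name": "servo_tool", "arguments": {
  "increments": [
    [0,0,-0.05,0,0,0,-1],
    [0,0,-0.1,0,0,0,-1],
    [0,0,-0.15,0,0,0,-1],
    [0,0,-0.2,0,0,0,-1],
    [0,0,-0.2,0,0,0,-1]
  ]
}}

```text
t: 18.35
ee_pos: [502.9, -278.2, 63.6]
orientation: [-3.055, -0.081, -0.679]
ft_force: [-9.9, 1.6, 19.8]
width: 9.8
grasp_force: 30.0
```

```bash
python3 rel.py
```

```text
3 turn deg [-0.    0.09  0.03] shift cm [-0.04 -0.03] z 63.59529459926661 cup z bottom 8.395294599266606 [-0.68  0.53  2.07  0.96  0.35 -0.04] 27.117985604806286
```

Contact at the expected height. I'll ease off slightly, open, and withdraw upward.

>>> {"name": "servo_tool", "arguments": {
  "increments": [
    [0,0,0.1,0,0,0,-1],
    [0,0,0.1,0,0,0,-1],
    [0,0,0.1,0,0,0,-0.6],
    [0,0,0.1,0,0,0,-0.2],
    [0,0,0.1,0,0,0,0],
    [0,0,0.1,0,0,0,0],
    [0,0,0.1,0,0,0,0],
    [0,0,0.1,0,0,0,0]
  ]
}}

```text
t: 19.02
ee_pos: [502.8, -278.0, 62.7]
orientation: [-3.055, -0.082, -0.676]
ft_force: [0.8, -0.1, -0.3]
width: 43.0
grasp_force: 0.0
```

>>> {"name": "servo_tool", "arguments": {
  "increments": [
    [-0.2,0,1,0,0,0,0],
    [-0.6,0,2.5,0,0,0,0],
    [-1,0,5,0,0,0,0],
    [-2,0,8,0,0,0,0],
    [-3,0,11,0,0,0,0],
    [-4,0,14,0,0,0,0],
    [-5,0,16,0,0,0,0],
    [-6,0,18,0,0,0,0],
    [-6,0,18,0,0,0,0],
    [-6,0,18,0,0,0,0],
    [-6,0,18,0,0,0,0]
  ]
}}

```text
t: 19.93
ee_pos: [442.7, -277.8, 242.1]
orientation: [-3.055, -0.081, -0.675]
ft_force: [-1.4, 0.1, 0.8]
width: 43.8
grasp_force: 0.0
```

Run:
```python
from m import *
np.set_printoptions(precision=1,suppress=True)
o=ctrl.get_obs();print(o["t"],o["ee_pos"],o["ft_force"],o["width"])
w=grab("wrist");s=grab("side");s0=pickle.load(open("side.pkl","rb"))
y=blob(w,(28,100,70),(42,255,255),(150,0,500,330));print(y[1]);ys,xs=np.where(y[2])
M=R.from_rotvec(o["orientation"]).as_matrix()
m=ys>ys.max()-6;a=(xs[m].mean(),ys.max()+.5);e=onz(w,*a,96);print("tab end",e,"-> cup",e+[60*np.cos(.052),60*np.sin(.052),0])
m=ys==np.percentile(ys,15).astype(int)
c=blob(w,(16,60,90),(30,230,255),(150,60,500,330));k=(c[2]|y[2]).astype(np.uint8)
P=np.array([onz(w,*q[0],8) for q in max(cv2.findContours(k,0,1)[0],key=len)])
print("wrist coaster bbox",c[1]); 
for n,f in(("red",(lambda d:red(d,(335,140,365,165)))),("lime",lambda d:blob(d,(45,80,60),(80,255,255),(270,255,305,295))),("cap",lambda d:blob(d,(50,60,20),(95,255,255),(320,150,350,185))),("jar",lambda d:red(d,(295,145,325,170)))):
    print(n,f(s0)[0],f(s)[0])
cs=blob(s,(15,60,80),(30,230,255),(335,260,400,325));print("coaster side",cs[1]); save(w,"w9.png")
a=np.where(c[2].any(0))[0];r=np.where(c[2].any(1))[0]
v=c[1];print([onz(w,q[0],q[1],8) for q in((v[0],np.where(c[2][:,v[0]])[0].mean()),(v[0]+v[2]-1,np.where(c[2][:,v[0]+v[2]-1])[0].mean()))])
```

```text
19.9333 [ 442.7 -277.8  242.1] [-1.4  0.1  0.8] 43.7815383508864
[ 297  149   46   67 1731]
tab end [ 474.7 -278.    96. ] -> cup [ 534.6 -274.9   96. ]
wrist coaster bbox [ 443  107   57  162 6863]
red [349.4 151.8] [349.4 151.8]
lime [287.2 274.5] [287.1 274.4]
cap [334.1 167.5] [334.  167.4]
jar [310.6 156.5] [312.  156.1]
coaster side [343 273  53  41 583]
[array([ 581.7, -461.5,    8. ]), array([ 541.1, -544.4,    8. ])]
```

Run:
```python
from m import *
from scipy.optimize import least_squares
np.set_printoptions(precision=1,suppress=True)
w=grab("wrist");s=grab("side")
y=blob(w,(28,100,70),(42,255,255),(150,0,500,330));ys,xs=np.where(y[2])
for v in range(149,217,4):q=xs[ys==v];print(v,q.min(),q.max(),len(q),end=" | ")
print()
u=(297+342)/2
def circ(d,box,cm):
    c=blob(d,(14,60,80),(28,230,255),box);print(c[1])
    k=(c[2]|cm).astype(np.uint8);ct=max(cv2.findContours(c[2].astype(np.uint8),0,1)[0],key=len)[:,0]
    P=np.array([onz(d,*q,8)[:2] for q in ct]);
    P=P[np.abs(np.hypot(*(P-[541,-276.5]).T)-48)<12]
    f=least_squares(lambda a:np.hypot(P[:,0]-a[0],P[:,1]-a[1])-48,[541,-276.5],loss="soft_l1");return f.x,len(P),np.abs(f.fun).mean()
print("wrist",circ(w,(230,100,420,260),y[2]))
ys_=blob(s,(28,100,60),(42,255,255),(335,240,400,320))
print("side",circ(s,(330,250,405,330),ys_[2]),ys_[1])
q=np.argwhere(y[2])
# rim: far inner/outer edges at z=56
top=149;row=ys==top+3;print("far rim",onz(w,u,top-.5,56),"sides",onz(w,xs[ys==160].min()-.5,160,56),onz(w,xs[ys==160].max()+.5,160,56))
b=ys_[2];r=np.argwhere(b);print("side cup lowest px",r[r[:,0]==r[:,0].max()],onz(s,r[r[:,0]==r[:,0].max()][:,1].mean(),r[:,0].max()+.5,8))
```

```text
149 298 340 43 | 153 298 341 44 | 157 298 341 25 | 161 297 342 24 | 165 297 341 23 | 169 297 341 25 | 173 297 341 33 | 177 297 342 28 | 181 297 342 25 | 185 297 342 36 | 189 297 342 46 | 193 298 340 43 | 197 300 338 39 | 201 316 324 9 | 205 316 324 9 | 209 316 324 9 | 213 317 322 6 | 
[281 127  35  85 842]
wrist (array([ 546.4, -276.7]), 168, np.float64(4.677440842660404))
[344 290  41  24 413]
side (array([ 537.1, -282.9]), 99, np.float64(4.0247234160588565)) [340 270  42  37 992]
far rim [ 569.2 -273.3   56. ] sides [ 551.5 -243.5   56. ] [ 554.8 -304.7   56. ]
side cup lowest px [[306 356]
 [306 357]
 [306 358]
 [306 359]] [ 515.7 -309.7    8. ]
```

Run:
```python
from m import *
from scipy.optimize import least_squares
np.set_printoptions(precision=1,suppress=True)
def fit(d,box,lo,hi):
    hsv=cv2.cvtColor(d["image"],cv2.COLOR_RGB2HSV);hsv[:,:,0]=(hsv[:,:,0].astype(int)+10)%180
    m=cv2.inRange(hsv,lo,hi);k=np.zeros_like(m);k[box[1]:box[3],box[0]:box[2]]=1
    m=cv2.morphologyEx(m*k,cv2.MORPH_OPEN,np.ones((3,3),np.uint8));y,x=np.where(m>0)
    H=cv2.convexHull(np.c_[x,y].astype(np.int32))[:,0];P=np.array([onz(d,*q,8)[:2] for q in H.astype(float)])
    f=least_squares(lambda a:np.hypot(P[:,0]-a[0],P[:,1]-a[1])-a[2],[541,-276.5,48],loss="soft_l1",f_scale=2);print(f.x,len(P),f.fun,"extent",x.min(),x.max(),y.min(),y.max())
w=grab("wrist");s=grab("side")
fit(w,(265,110,385,230),(14,90,90),(28,230,255))
fit(s,(338,268,400,325),(14,90,80),(28,230,255))
s0=pickle.load(open("side.pkl","rb"));fit(s0,(338,268,400,325),(14,90,80),(28,230,255))
```

```text
[ 496.2 -273.2   76.1] 12 [ 1.1 -1.6  0.7 -0.2 -3.9  0.1  0.8  4.4  3.4 -1.4 -3.9  0.2] extent 267 366 162 227
[ 537.  -285.7   46.2] 14 [-0.5 -0.7 -0.   0.1  0.2  0.1 -0.1 -0.3  0.7 -0.3  0.1  2.7 -7.9  1.2] extent 345 383 291 313
[ 537.3 -282.7   48.2] 22 [-1.3 -1.1 -0.1  0.3  0.7  0.3  0.8  1.   0.6 -0.1  0.4 -1.1 -1.4 -0.6
 -0.2  0.1  1.2 -0.1  1.2  1.  -0.6 -1.4] extent 345 383 282 313
```

All views put the cup within about 7 mm of the coaster centre. The coaster has not moved, the plunger is up and the bottle, lime and jar show no shift in the side view. Handing in.

```bash
python3 -c "
from workcell import ctrl
print(ctrl.close_job())"
```

```text
the job is handed in; nothing more can be done
None
```

I handed the job in at about 20 s of the 61 s allowed; the hand-in gave no verdict. Both discs are in the cup, which stands within about 7 mm of the cork coaster's centre by my measurements, the plunger is up, and the bottle, jar and lime have not shifted; I did not re-measure the mug at the end.

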